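# Push the stuck plug out of the column cartridge

### The job

An orange plug is stuck in the clear barrel of the cartridge stand. Take the ejector rod from its white holder, work it down through the hole in the blue cap and push the plug out of the bottom into the catch dish, going fully home until the rod's collar lands on the yellow stop ring (set at an unknown height, so feel for it), and keep it pressed there with about 10 N for about a second; never press the stand or the plug harder than 25 N. Then draw the rod out and put it back in its holder as you found it, leaving the plug in the dish (never touching it with the gripper) and the other things on the bench where they are.

Things in the scene. Friction and masses are not known exactly. Their poses are not given: they have to be found in the camera images.
- stand: cartridge stand, fixed to the bench: grey base plate 170 x 120 x 8 mm carrying a clear catch dish, a steel post (22 x 30 mm, 135 mm tall, 85 mm from the barrel axis along the stand's -x) whose arm holds an upright clear barrel (32 mm across) under a blue square cap (44 x 44 x 16 mm). Origin on the bench under the barrel axis, z up
- mouth (a point): centre of the guide hole at the top face of the blue cap, 142 mm above the bench. The hole is round, 14 mm wide, 16 mm deep, with a 2 mm chamfer; below it is the barrel. Around the hole a yellow stop ring (24 mm inside, 40 mm outside) stands 2 to 16 mm proud of the cap, clamped at a height that differs each time and is not measured
- barrel_end (a point): centre of the barrel's open lower end, 67 mm above the bench. Inside, from 124 down to 70 mm above the bench, four black rubber strips grip the plug; when the plug has left they close in only to a 15 mm wide opening, clear of the shaft
- dish (a point): centre of the catch dish's inner floor, 11 mm above the bench, on the barrel axis; the dish is 90 mm wide inside, its rim 26 mm above the bench
- plug: orange plug, 17 mm across, 24 mm long, stuck upright between the barrel's rubber strips, its top 100 to 116 mm above the bench (varies). Friction of roughly 10 to 19 N resists it until its top has passed the strips' lower end; then it drops into the dish. It cannot pass up through the guide hole. Origin at the centre of its (at first) lower end, z along its axis
- plug_center (a point): middle of the plug
- rod: ejector rod, loose, about 0.13 kg, upright: steel shaft 12 mm across, 96 mm long, stepped to 9 mm over the last 1.5 mm; above it an aluminium collar 34 mm across, 6 mm thick; above that a black square grip 18 x 18 mm, 46 mm long. Origin at the shaft's tip, z up the shaft towards the grip; x and y square to the grip's flat faces. From the tip the collar spans 96 to 102 mm, the grip 102 to 148 mm
- rod_tip (a point): the shaft's tip; with the collar on the stop ring it stands 5 to 19 mm below the barrel's lower end. Fingertips can rest on the collar's top to push
- collar (a point): centre of the collar's underside, on the rod's axis, 96 mm from the tip
- holder: white rod holder block 70 x 70 x 100 mm, fixed to the bench, with a 19 mm upright through hole in its top; the rod stands in it hanging by its collar. Origin at the centre of its underside
- holder_mouth (a point): centre of the holder's hole at its top face, 100 mm above the bench
- tube_rack: white rack 70 x 150 x 60 mm with blue-capped tubes, 92 mm tall in all; a bystander. Origin at the centre of its underside
- bottle: glass bottle with a green cap, 70 mm wide, 170 mm tall; a bystander. Origin at the centre of its underside
- seed_dish_a: flat clear dish of seeds, 84 mm across, 12 mm high; a bystander. Origin at the centre of its underside
- seed_dish_b: small flat clear dish of seeds, 56 mm across, 12 mm high; a bystander. Origin at the centre of its underside
- jar: small clear jar with a magenta cap, 44 mm wide, 60 mm tall; a bystander. Origin at the centre of its underside
- tip_box: open blue pipette-tip box 90 x 120 x 50 mm; a bystander. Origin at the centre of its underside
- tweezers: dark steel tweezers 125 mm long, 7 mm high; a bystander. Origin at the centre of its underside
- beaker: open glass beaker 70 mm wide, 90 mm tall; a bystander. Origin at the centre of its underside
Not all that is in view belongs to the job. What is shaped like the holder but pink is not meant. There is more than one size of the rod; the one meant has the size given above.

How it is judged:
By the outcome, as a careful person would: the job done as asked, in the order asked, and still so for the second after the job is handed in, with the robot touching nothing.
It also fails if it takes over 67 s, if anything falls off the work surface, if the arm or the gripper's body presses on something with over 40 N, if the wrist force passes 120 N, or if a joint passes its speed limit or range.

### The arm

A 6-joint arm with a two-finger parallel gripper is mounted at the origin on the work surface. World frame = base frame: x ahead of the robot, y to its left, z up, the work surface at z = 0. Lengths are in m, angles in rad, forces in N, time in s.
With the tool pointing down it reaches from about 0.325 to 0.9 m from the base axis. Payload 3.5 kg.
Tool frame: the origin (TCP) lies midway between the tips of the shut fingers; the grasp point (between the pads) lies 19 mm behind it (arm.grasp_offset is the distance from the TCP to the grasp point, in m); z points along the fingers, y is the line along which they close (so a half turn about z gives the same grasp; the last joint's range is limited). The gripper opens to 85 mm and grips with 20 to 120 N. Pads are 22 mm wide; open, the fingers measure 114 mm over their backs; the gripper's body (76 mm by 85 mm) begins 54 mm behind the grasp point. The pads swing forward as they close: fully open they stand 13 mm farther back than shut.
Start: joints at [-1.313, 0.276, -0.026, 1.268, 0, 1.467], TCP at [0.221, -0.585, 0.231] pointing down, gripper open.
Joint ranges: [-3.12, 3.12], [-0.85, 1.88], [-1.08, 1.24], [-1.95, 2.15], [-1.57, 1.53], [-3.14, 3.14]. Speed limits (rad/s): [2.57, 2.57, 3.14, 3.14, 3.14, 3.14].

### API

Orientations are given as a rotation vector (axis times angle).
In Python, from workcell import get_state, imaging, job_done, arm gives the robot as it stands.
- The arm moves only by the tool arm_command, never from a script. Its argument "moves" is a list that holds one entry, the list of rows, each a list of 6 numbers: the shift along the tool's x, y, z in cm, then the turn, a rotation vector about the tool's x, y, z in degrees. In form: [[[dx, dy, dz, ax, ay, az], ...]]. A call has 1 to 10 rows; each row shifts and turns the commanded pose from where the row before left it, along the tool's axes as they then stand; what a row does not reach is not made up. A row lasts 1/8 s, in which the tool goes at most 62.5 mm and 10.7 degrees, less where a joint would pass 70% of its speed; a pose out of reach is approached as far as the arm can. A call is refused whole if a number of a shift passes 6.25 or a number of a turn 10.7, either way. A call with a gripper value outside its range is refused whole. "gripper" is the opening, from 0 (shut) to 1 (fully open), set as the call begins (left out, the last holds). The fingers move at their own pace and stop on an object; the grip force is fixed at half the most. Time passes only in rows, so rows that do not move let the fingers close. It gives the time, the measured TCP pose, the force, the opening and the grip force at its end, in the units of the state.
- get_state(): the state, without advancing time (a new reading comes with each control period).
- imaging.get_image(name): name is "side" or "top" or "wrist"; returns (picture, depth): 400x640x3 uint8, blue, green, red; 400x640 float32, m along the optical axis (not along the pixel's ray), 0 where there is no reading.
- imaging.camera_model(name): a dict with "K" (3x3 intrinsics, pixels), "D" ([k1, k2, p1, p2, k3] as OpenCV has them; the pictures are not rectified), "eye" and "orientation" of the camera in the world. Camera axes: x right, y down, z forward; pixel columns grow to the right and rows downward; lengths in m; the calibration is good to about 2 mm. A picture is of the moment at which its call begins: read the wrist's pose just before it. camera_model takes no time and is no camera call; for the wrist camera it gives the pose at the moment of the call.
- job_done(): hands the job in; it is judged then, once.
Trained networks look in the newest picture that a camera, given by its name, has taken for a name from the list of things; names that differ only in an ending like _2 or _b are one class to them, and where a whole thing is asked for, a point or a joint stands for the part that bears it (a point fixed in the world has none). Each returns a list of dicts, best first, with "score" (0 to 1); they miss things now and then, are a little off and sometimes report something else, mostly with a low value. They report only what shows in the picture. A call takes as long as a camera call. They do not tell look-alikes from the thing itself.
- imaging.recognise(camera, name): "centre" ([row, column] in pixels, amid what is visible of it).
The state is a dict: "t": time; "joints": joint angles; "dq": joint speeds; "effort": joint torques, N m; "ee_pos": TCP position; "eef_rot": TCP orientation; "ft_force": force on the tool from outside, world axes, zero at the start; "torque": the same for the moment, N m; "gripper_width": opening from 0.0 (shut) to 1.0 (fully open); "grasp_force": force on a finger pad.
Only numpy, scipy, OpenCV 4.12 (cv2) and the standard library are available. Lean on these libraries where they do the work, as an engineer would, in place of code of your own. Each camera call takes 0.05 s, during which the arm holds its last target. There are 200 camera calls.

## Working session

There is one attempt and no reset: what is moved stays moved. The work goes in short steps, Python scripts to look and compute and a tool call to move; the robot and the scene stay as the last step left them, time stands still between calls to the robot, and variables do not carry over. Pictures are saved under pics/ and viewed, at most 10 in all, crops included, and the job is handed in when it is done.

Besides the shell and the picture viewer there is one more tool, called as a command line: name --argument value ..., lists and objects as JSON in quotes. arm_command: Moves the arm, as the interface text tells. Its arguments: {"type":"object","properties":{"moves":{"type":"array"},"gripper":{"type":"number"}},"required":["moves"]}

```bash
mkdir -p pics; ls
cat > h.py <<'E'
import numpy as np, cv2
from workcell import get_state, imaging, job_done, arm
from scipy.spatial.transform import Rotation as R
def cam(n):
    m=imaging.camera_model(n); o=np.array(m["orientation"],float)
    Rm=o if o.shape==(3,3) else (R.from_rotvec(o).as_matrix() if o.size==3 else R.from_quat(o).as_matrix())
    return np.array(m["K"],float),np.array(m["D"],float),np.array(m["eye"],float),Rm
def ray(n,r,c,m=None):
    K,D,e,Rm=m or cam(n)
    p=cv2.undistortPoints(np.array([[[c,r]]],float),K,D)[0,0]
    return e,Rm@np.array([p[0],p[1],1.])
def at_z(n,r,c,z,m=None):
    e,d=ray(n,r,c,m); return e+d*(z-e[2])/d[2]
def at_d(n,r,c,dep,m=None):
    e,d=ray(n,r,c,m); return e+d*dep
def proj(n,P,m=None):
    K,D,e,Rm=m or cam(n)
    pc=(np.atleast_2d(P)-e)@Rm
    return cv2.projectPoints(pc,np.zeros(3),np.zeros(3),K,D)[0][:,0,::-1]
E
python3 - <<'E'
from h import *
print(imaging.camera_model("top"));print(get_state())
for n in("top","side"):
    im,d=imaging.get_image(n); cv2.imwrite(f"pics/{n}0.png",im); np.save(f"{n}0d.npy",d)
    for k in("stand","mouth","rod","holder","holder_mouth","collar","dish","plug"):
        for q in imaging.recognise(n,k)[:3]:
            r,c=q["centre"]; dd=d[int(r),int(c)]
            print(n,k,[round(r),round(c)],round(q["score"],2),at_d(n,r,c,dd).round(3) if dd>0 else None)
E
```

```text
pics
{'K': array([[388.68514149,   0.        , 325.42560712],
       [  0.        , 388.68514149, 192.49994512],
       [  0.        ,   0.        ,   1.        ]]), 'D': array([-0.05542444,  0.        ,  0.        ,  0.        ,  0.        ]), 'eye': array([ 0.4465563 , -0.01699303,  1.19442321]), 'orientation': array([-2.17417077,  2.18159788, -0.0907821 ])}
{'t': 0.0, 'joints': array([-1.31342348e+00,  2.77139424e-01, -2.78657598e-02,  1.26800290e+00,
       -7.74358595e-06,  1.46739258e+00]), 'dq': array([-8.13221297e-04,  3.39289958e-05,  7.99271895e-05,  4.20076919e-04,
        5.33737082e-04, -6.53742007e-05]), 'effort': array([-3.54785252e-04, -4.45501578e+01,  2.95207214e+01,  1.64439983e-02,
       -2.12865307e-04,  4.79336165e-06]), 'ee_pos': array([ 0.22041489, -0.58402082,  0.23016283]), 'eef_rot': array([-3.08844864e+00, -5.63242583e-01,  2.79129056e-04]), 'ft_force': array([0.46511515, 0.10185683, 0.79362415]), 'torque': array([ 0.02951802, -0.00964819,  0.02911897]), 'grasp_force': 0.0, 'gripper_width': 1.0041895840918054}
top stand [203, 276] 0.74 [0.516 0.136 0.013]
[... 546 characters left out ...]
012]
top plug [204, 277] 0.56 [0.512 0.132 0.012]
top plug [214, 321] 0.46 [ 0.48  -0.002  0.001]
top plug [210, 368] 0.18 [ 0.491 -0.137  0.099]
side mouth [206, 297] 0.75 [0.508 0.176 0.009]
side rod [206, 299] 0.68 [0.514 0.175 0.012]
side rod [241, 313] 0.64 [ 0.497 -0.166  0.124]
side rod [285, 325] 0.63 [ 0.503 -0.265  0.091]
side holder [271, 308] 0.55 [ 0.482 -0.192  0.069]
side holder_mouth [323, 249] 0.75 [ 0.358 -0.321  0.076]
side holder_mouth [272, 307] 0.66 [ 0.48  -0.195  0.067]
side holder_mouth [210, 297] 0.65 [0.505 0.147 0.012]
side collar [293, 327] 0.63 [ 0.507 -0.269  0.075]
side collar [239, 314] 0.55 [ 0.499 -0.164  0.127]
side dish [206, 300] 0.97 [0.518 0.169 0.012]
```

Run:
```python
import cv2
a=cv2.imread("pics/top0.png");b=cv2.imread("pics/side0.png")
cv2.imwrite("pics/a.png",cv2.resize(a[90:330,160:480],(800,600),interpolation=cv2.INTER_CUBIC))
cv2.imwrite("pics/b.png",cv2.resize(b[140:380,180:500],(800,600),interpolation=cv2.INTER_CUBIC))
```

```text
(no output)
```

View pics/a.png

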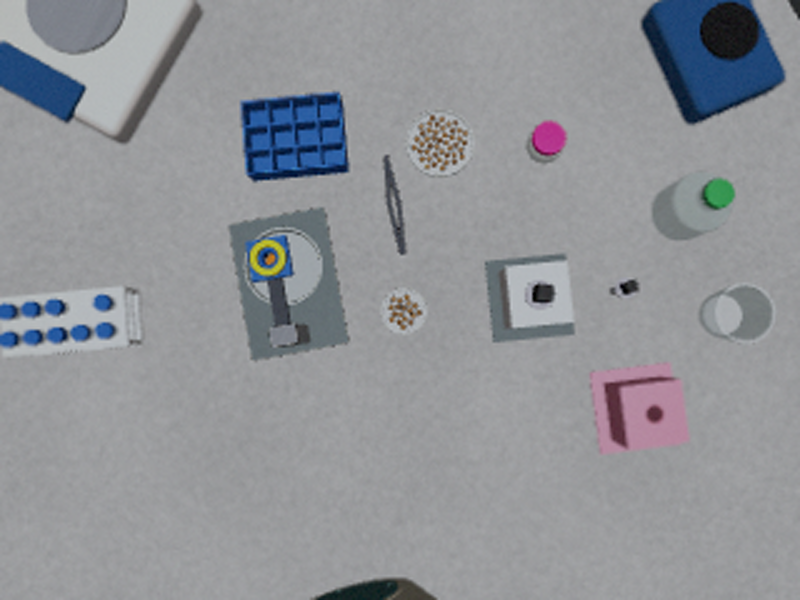

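View pics/b.png

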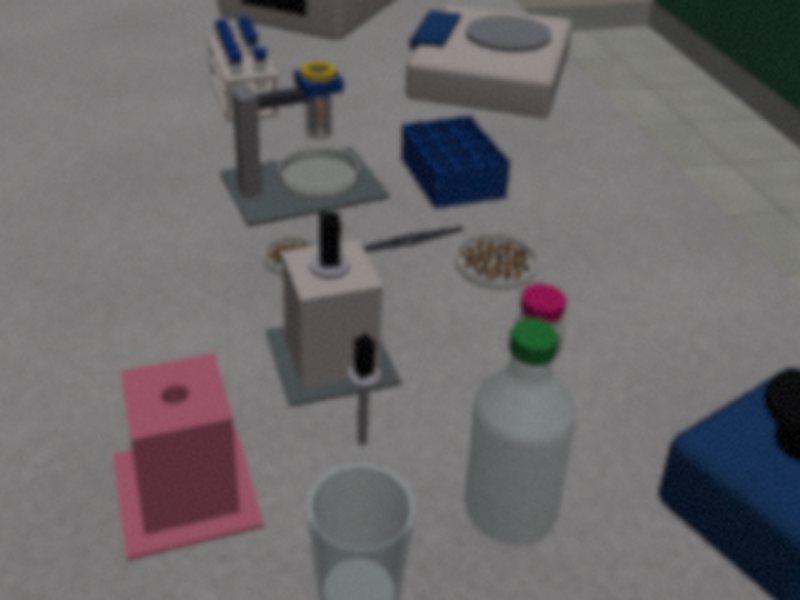

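The top view shows two rods. One stands in the white holder at a.png (543,293), which is full-image r207,c377, with its grip top at about 153 mm. The other is a smaller rod standing free at a.png (627,287), r205,c411, only about 96 mm tall. The rod in the white holder fits the description, and the pink block at (653,412) is the decoy. The yellow ring is at a.png (270,258), r193,c268. Next I'll measure the rod and ring and confirm with one crop.

```bash
cat >> h.py <<'E'
def rot_down(yaw):  # tool y axis (closing line) at angle yaw in world
    y=np.array([np.cos(yaw),np.sin(yaw),0]);z=np.array([0,0,-1.]);return np.column_stack([np.cross(y,z),y,z])
def delta(P,Rt):
    s=get_state();R0=R.from_rotvec(s["eef_rot"]).as_matrix()
    d=R0.T@(np.array(P)-s["ee_pos"])*100
    w=R.from_matrix(R0.T@Rt).as_rotvec(degrees=True)
    return "shift cm (tool0)",d.round(2),"turn deg",w.round(2)
E
python3 - <<'E'
from h import *
im=cv2.imread("pics/top0.png");d=np.load("top0d.npy")
hsv=cv2.cvtColor(im,cv2.COLOR_BGR2HSV)
m=cam("top")
def blob(mask,name,r0,c0,rad):
    w=np.zeros_like(mask);w[r0-rad:r0+rad,c0-rad:c0+rad]=255
    rr,cc=np.nonzero(mask&w); dd=d[rr,cc];dd=dd[dd>0]
    P=np.array([at_d("top",a,b,d[a,b],m) for a,b in zip(rr,cc) if d[a,b]>0])
    rect=cv2.minAreaRect(np.column_stack([cc,rr]).astype(np.float32))
    print(name,len(rr),rr.mean().round(1),cc.mean().round(1),"zs",np.percentile(P[:,2],[5,25,50,75,95]).round(3),"rect",rect)
    return rr.mean(),cc.mean(),P
r,c,P=blob(((hsv[...,2]<50)*255).astype(np.uint8),"rodgrip",207,377,9)
top=P[P[:,2]>.14];print(top.mean(0),top.min(0),top.max(0),at_z("top",r,c,.14,m))
r,c,P=blob(((hsv[...,2]<50)*255).astype(np.uint8),"small",205,411,9)
r,c,P=blob(cv2.inRange(hsv,(22,120,100),(38,255,255)),"ring",193,268,12)
print(at_z("top",r,c,.150,m))
for k in((224,274),):print("post",at_z("top",*k,.135,m),d[k])
a=im[180:230,350:430];cv2.imwrite("pics/c.png",cv2.resize(a,(800,500),interpolation=cv2.INTER_CUBIC))
# rot of current tool & wrist cam relative
K,D,e,Rm=cam("wrist");s=get_state();R0=R.from_rotvec(s["eef_rot"]).as_matrix()
print("wristcam in tool",R0.T@(e-s["ee_pos"]),R0.T@Rm,K[0,0]);print(R0)
E
```

```text
rodgrip 23 207.3 375.3 zs [0.12  0.139 0.146 0.153 0.155] rect ((376.0, 207.0), (6.0, 6.0), 90.0)
[ 0.49406865 -0.15211599  0.14952304] [ 0.48693993 -0.16016704  0.14070512] [ 0.50314276 -0.14713435  0.15562385] [ 0.4946893  -0.15158785  0.14      ]
small 13 204.6 410.5 zs [0.083 0.096 0.103 0.107 0.111] rect ((410.9500427246094, 204.3500213623047), (3.1622774600982666, 5.375871658325195), 71.56504821777344)
ring 99 192.5 266.5 zs [0.148 0.15  0.151 0.152 0.154] rect ((266.5, 192.5), (13.0, 13.0), 90.0)
[0.5352379  0.14299959 0.15      ]
post [0.45052511 0.12407526 0.135     ] 1.0559006
wristcam in tool [ 0.08236488  0.0002069  -0.14255721] [[-4.98248404e-04 -9.45060302e-01 -3.26895667e-01]
 [ 9.99999648e-01 -6.91360480e-04  4.74552376e-04]
 [-6.74483357e-04 -3.26895316e-01  9.45060314e-01]] 310.4236745563998
[[ 9.35605307e-01  3.53047745e-01  1.62522753e-05]
 [ 3.53047745e-01 -9.35605307e-01 -7.59381037e-06]
 [ 1.25247374e-05  1.28426384e-05 -1.00000000e+00]]
```

View pics/c.png

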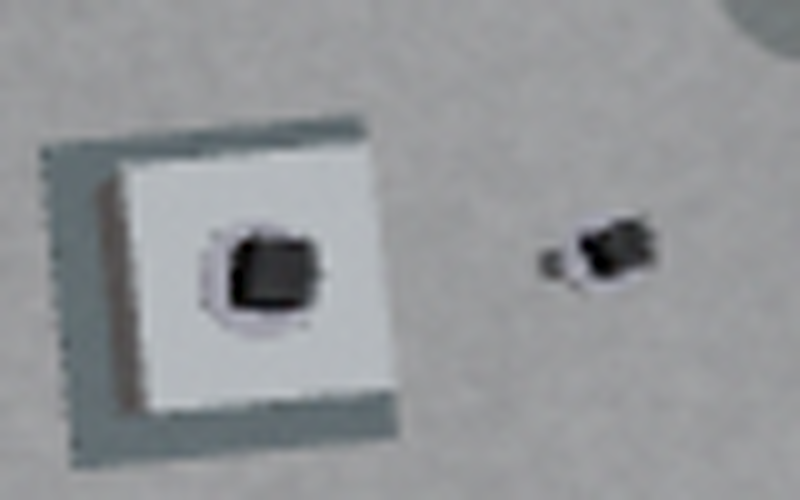

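The crop confirms it: the full-size rod hangs by its collar in the white holder at (270,272), and the smaller rod stands free at (615,248). I'll move over the holder.

Run:
```python
from h import *
print(delta([.494,-.152,.26],rot_down(-np.pi/2)), get_state()["t"])
```

```text
('shift cm (tool0)', array([ 40.85, -30.84,  -2.87]), 'turn deg', array([ 0.  , -0.  , 20.67])) 0.9
```

arm_command --moves '[[[4.55,-3.43,-0.32,0,0,0],[4.55,-3.43,-0.32,0,0,0],[4.54,-3.43,-0.32,0,0,0],[4.54,-3.43,-0.32,0,0,0],[4.54,-3.43,-0.32,0,0,0],[4.54,-3.43,-0.32,0,0,0],[4.54,-3.43,-0.32,0,0,0],[4.54,-3.43,-0.32,0,0,0],[4.54,-3.43,-0.32,0,0,10.3],[0,0,0,0,0,10.3]]]'

```text
t: 2.15
ee_pos: [0.4942, -0.1515, 0.2604]
eef_rot: [-3.141, -0.018, -0.002]
ft_force: [-0.8, -0.6, 0.0]
gripper_width: 0.999
grasp_force: 0.0
```

arm_command --moves '[[[0,0,0,0,0,0],[0,0,0,0,0,0]]]'

```text
t: 2.4
ee_pos: [0.4923, -0.1548, 0.2599]
eef_rot: [3.142, 0.021, -0.0]
ft_force: [-0.8, 0.6, 0.3]
gripper_width: 1.002
grasp_force: 0.0
```

```bash
cat > rodlook.py <<'E'
from h import *
import sys
m=cam("wrist");s=get_state();im,d=imaging.get_image("wrist")
cv2.imwrite(sys.argv[1],im)
print(s["t"],s["ee_pos"],np.degrees(np.arctan2(*R.from_rotvec(s["eef_rot"]).as_matrix()[[1,0],1])),s["ft_force"])
for k in("rod","holder_mouth","collar"):
    for q in imaging.recognise("wrist",k)[:2]:
        r,c=q["centre"];dd=d[int(r),int(c)];print(k,[r,c],q["score"],at_d("wrist",r,c,dd,m).round(4))
hsv=cv2.cvtColor(im,cv2.COLOR_BGR2HSV)
u,v=np.meshgrid(np.arange(640),np.arange(400))
p=cv2.undistortPoints(np.stack([u,v],-1).reshape(-1,1,2).astype(float),m[0],m[1])[:,0]
W=(m[2]+(np.c_[p,np.ones(len(p))]*d.reshape(-1,1))@m[3].T).reshape(400,640,3)
ok=(d>0)&(hsv[...,2]<75)&(W[...,2]>.143)&(W[...,2]<.165)
Z=W[ok];xy=Z[:,:2];near=np.linalg.norm(xy-np.median(xy,0),axis=1)<.02;xy=xy[near]
rect=cv2.minAreaRect((xy*1000).astype(np.float32))
print("griptop n",len(xy),"mean",xy.mean(0),"z",np.median(Z[near,2]),"rect mm",rect)
E
python3 rodlook.py pics/w1.png
```

```text
2.4 [ 0.49227407 -0.15484579  0.25989006] -89.22834617233114 [-0.77989944  0.58271891  0.32124775]
rod [178.8, 313.9] 0.89 [ 0.5033 -0.1552  0.1452]
rod [162.3, 413.5] 0.85 [ 0.508  -0.2564  0.0946]
holder_mouth [251.6, 400.2] 0.86 [ 0.3925 -0.2612  0.0703]
holder_mouth [154.5, 316.1] 0.68 [ 0.5157 -0.1572  0.1009]
collar [166.5, 409.7] 0.69 [ 0.5039 -0.2525  0.0959]
collar [178.9, 315.2] 0.57 [ 0.5033 -0.1563  0.1454]
griptop n 429 mean [ 0.49656022 -0.156599  ] z 0.15173522281744029 rect mm ((495.0916748046875, -156.44351196289062), (17.45681381225586, 17.98626136779785), 83.23157501220703)
```

View pics/w1.png

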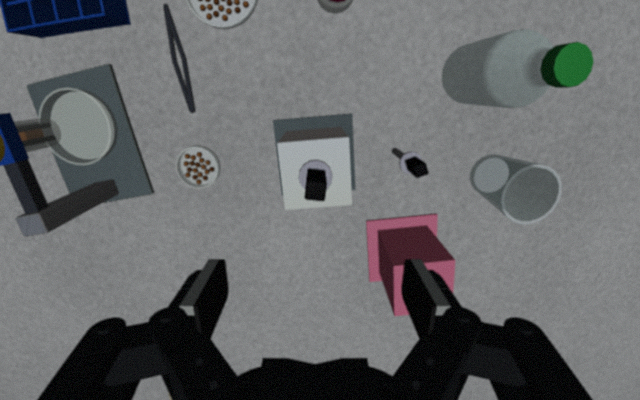

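Viewed picture: the rod's grip is at (316,183), aligned with the white holder. The small rod is at (413,163), and the pink block lies right-below at (415,260). I'll turn by 7.6° and go closer.

arm_command --moves '[[[0.15,0.1,2.5,0,0,3.8],[0.15,0.1,2.5,0,0,3.8],[0,0,0,0,0,0],[0,0,0,0,0,0]]]'

```text
t: 3.1
ee_pos: [0.4958, -0.157, 0.2107]
eef_rot: [3.136, -0.189, 0.001]
ft_force: [1.1, -0.4, 0.3]
gripper_width: 0.999
grasp_force: 0.0
```

```bash
python3 rodlook.py pics/w2.png
```

```text
3.1 [ 0.49575659 -0.15697282  0.21074009] -96.89348664390953 [ 1.06753975 -0.35184574  0.30963743]
rod [199.3, 311.6] 0.82 [ 0.5034 -0.157   0.139 ]
rod [163.2, 426.9] 0.6 [ 0.5086 -0.2568  0.0945]
holder_mouth [259.6, 445.4] 0.68 [ 0.3948 -0.2855  0.0684]
holder_mouth [165.4, 315.4] 0.58 [ 0.5193 -0.1619  0.1   ]
collar [198.8, 313.7] 0.95 [ 0.503  -0.1585  0.1371]
collar [164.6, 420.2] 0.84 [ 0.5066 -0.2527  0.0892]
griptop n 486 mean [ 0.59391229 -0.33022384] z 0.16041276028337792 rect mm ((592.3568725585938, -332.082763671875), (25.380964279174805, 8.070361137390137), 33.30411911010742)
```

```bash
sed -i 's/(W\[...,2\]<.165)/(W[...,2]<.165)\&(np.hypot(W[...,0]-.495,W[...,1]+.156)<.03)/; s/in("rod","holder_mouth","collar")/in()/' rodlook.py; python3 rodlook.py pics/w2.png
```

```text
3.3 [ 0.49619548 -0.15695706  0.21116283] -96.91291671156387 [-0.2543152  -0.65129676  0.51343141]
griptop n 634 mean [ 0.49678335 -0.15671584] z 0.151651058344003 rect mm ((495.5163269042969, -156.6621856689453), (17.187259674072266, 17.53728675842285), 86.61823272705078)
```

arm_command --moves '[[[0,0,3,0,0,-1.5],[0,0,3,0,0,0],[0,0,2.5,0,0,0],[0,0,1.8,0,0,0],[0,0,0,0,0,0],[0,0,0,0,0,0]]]'

```text
t: 4.1
ee_pos: [0.4962, -0.1569, 0.1079]
eef_rot: [3.137, -0.149, 0.002]
ft_force: [-0.4, 0.1, -0.1]
gripper_width: 0.996
grasp_force: 0.0
```

arm_command --moves '[[[0,0,0,0,0,0],[0,0,0,0,0,0],[0,0,0,0,0,0],[0,0,0,0,0,0],[0,0,0,0,0,0],[0,0,0,0,0,0],[0,0,0,0,0,0],[0,0,0,0,0,0]]]' --gripper 0

```text
t: 5.1
ee_pos: [0.4958, -0.1567, 0.1073]
eef_rot: [3.138, -0.149, 0.001]
ft_force: [-0.5, -0.1, 4.9]
gripper_width: 0.203
grasp_force: 58.7
```

Gripped: width is right for the 18 mm grip and the fingertips rest on the collar. I'll lift and carry the rod to just short of the stand.

arm_command --moves '[[[0,0,-1,0,0,0],[0,0,-2.5,0,0,0],[0,0,-4,0,0,0],[0,0,-5,0,0,0],[0,0,-4,0,0,0],[0,0,-1.8,0,0,0]]]'

```text
t: 5.85
ee_pos: [0.4962, -0.157, 0.2925]
eef_rot: [3.137, -0.149, 0.005]
ft_force: [-0.2, -0.3, -1.2]
gripper_width: 0.202
grasp_force: 58.5
```

arm_command --moves '[[[-0.3,-2,0,0,0,0],[-0.7,-4,0,0,0,0],[-0.8,-5,0,0,0,0],[-0.8,-5,0,0,0,0],[-0.8,-5,0,0,0,0],[-0.7,-4.5,0,0,0,0],[-0.4,-3,0,0,0,0],[-0.2,-1.2,0,0,0,0],[0,0,0,0,0,0],[0,0,0,0,0,0]]]'

```text
t: 7.1
ee_pos: [0.4705, 0.0757, 0.2923]
eef_rot: [-3.091, 0.011, 0.0]
ft_force: [0.2, -0.6, -1.9]
gripper_width: 0.2
grasp_force: 58.8
```

```bash
cat > mouth.py <<'E'
from h import *
import sys
m=cam("wrist");s=get_state();im,d=imaging.get_image("wrist");cv2.imwrite(sys.argv[1],im)
R0=R.from_rotvec(s["eef_rot"]).as_matrix();print(s["t"],s["ee_pos"],s["ft_force"],s["gripper_width"])
hsv=cv2.cvtColor(im,cv2.COLOR_BGR2HSV);mk=cv2.inRange(hsv,(22,120,80),(38,255,255))
cs,_=cv2.findContours(mk,cv2.RETR_EXTERNAL,cv2.CHAIN_APPROX_NONE);c=max(cs,key=cv2.contourArea)
el=cv2.fitEllipse(c);rr,cc=np.nonzero(mk);zz=np.array([at_d("wrist",a,b,d[a,b],m) for a,b in zip(rr,cc) if d[a,b]>0])
print("ellipse",el,"z pct",np.percentile(zz[:,2],[5,25,50,75,95]).round(4))
zt=np.percentile(zz[:,2],80)
P=np.array([at_z("wrist",q[0,1],q[0,0],zt,m)[:2] for q in c])*1000
print("rectified circle (mm)",cv2.minEnclosingCircle(P.astype(np.float32)),cv2.fitEllipse(P.astype(np.float32)),"zt",zt)
E
python3 mouth.py pics/w3.png
```

```text
7.1 [0.47051938 0.07570592 0.2922753 ] [ 0.24347951 -0.58300862 -1.90141815] 0.20027954364272227
ellipse ((247.60299682617188, 114.51419067382812), (40.94243240356445, 43.12517166137695), 146.48910522460938) z pct [0.1485 0.1496 0.1501 0.1507 0.1514]
rectified circle (mm) ((533.9229125976562, 141.94627380371094), 19.582059860229492) ((533.5046997070312, 141.89585876464844), (37.35609436035156, 38.20163345336914), 15.736746788024902) zt 0.15078873856722713
```

View pics/w3.png

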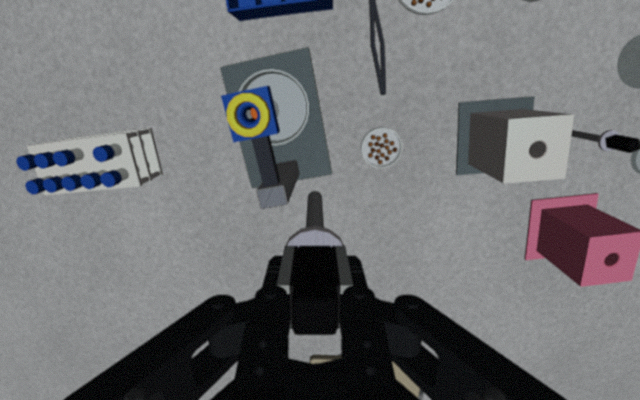

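The wrist view shows the ring at (248,114) with the hole visible inside it, the rod tip at (315,197), and the white holder empty at (538,148). The move fell short and the tool is tilted slightly, so I'll check the joints.

Run:
```python
from h import *
s=get_state();print(s["joints"].round(3),s["dq"].round(3),s["t"]);print(R.from_rotvec(s["eef_rot"]).as_matrix().round(3))
for yaw in(-90,-95,-100):print(yaw,delta([.534,.142,.29],rot_down(np.radians(yaw))))
print(delta([.474,.142,.29],rot_down(np.radians(-95))))
```

```text
[-0.008 -0.021 -0.24   1.352  0.051  3.141] [-0.     0.001  0.001  0.     0.    -0.   ] 7.15
[[ 1.    -0.007 -0.   ]
 [-0.007 -0.999  0.051]
 [-0.    -0.051 -0.999]]
-90 ('shift cm (tool0)', array([ 6.3 , -6.65,  0.56]), 'turn deg', array([-2.93,  0.02, -0.39]))
-95 ('shift cm (tool0)', array([ 6.3 , -6.65,  0.56]), 'turn deg', array([-2.93,  0.14,  4.61]))
-100 ('shift cm (tool0)', array([ 6.3 , -6.65,  0.56]), 'turn deg', array([-2.92,  0.27,  9.61]))
('shift cm (tool0)', array([ 0.31, -6.61,  0.56]), 'turn deg', array([-2.93,  0.14,  4.61]))
```

Joint 6 is at its limit, so I'll yaw the tool about 40° the other way. The hole is round, so this doesn't affect the fit.

arm_command --moves '[[[0,0,0,0,0,-10],[0,0,0,-2.9,0,0],[0,0,0,0,0,-10],[0,0,0,0,0,-10],[0,0,0,0,0,-10],[0,0,0,0,0,0],[0,0,0,0,0,0]]]'

```text
t: 8.02
ee_pos: [0.4703, 0.0761, 0.2922]
eef_rot: [2.956, 1.061, 0.013]
ft_force: [0.1, -0.6, -0.6]
gripper_width: 0.202
grasp_force: 58.8
```

Run:
```python
from h import *
s=get_state();print(s["joints"].round(3),s["ee_pos"].round(4));print(R.from_rotvec(s["eef_rot"]).as_matrix().round(3))
print(delta([.5345,.1423,.29],rot_down(np.radians(-50))))
```

```text
[ 2.400e-02 -2.300e-02 -2.420e-01  1.344e+00  1.000e-03  2.476e+00] [0.4703 0.0761 0.2922]
[[ 0.772  0.636  0.008]
 [ 0.636 -0.772  0.001]
 [ 0.007  0.004 -1.   ]]
('shift cm (tool0)', array([ 9.16, -1.03,  0.28]), 'turn deg', array([ 0.24, -0.41, -0.51]))
```

arm_command --moves '[[[2,-0.2,0,0.2,-0.4,0],[3,-0.35,0.1,0,0,0],[2.7,-0.3,0.1,0,0,0],[1.45,-0.18,0.1,0,0,0],[0,0,0,0,0,0],[0,0,0,0,0,0],[0,0,0,0,0,0]]]'

```text
t: 8.9
ee_pos: [0.5336, 0.1422, 0.2896]
eef_rot: [2.955, 1.065, 0.0]
ft_force: [-0.3, -0.6, -0.7]
gripper_width: 0.204
grasp_force: 58.8
```

Run:
```python
from h import *
s=get_state();print(s["t"],s["joints"].round(3),delta([.5345,.1423,.29],rot_down(np.radians(-50))))
im,d=imaging.get_image("wrist");im2,_=imaging.get_image("side")
a=cv2.resize(im[60:300,200:440],(600,600),interpolation=cv2.INTER_CUBIC)
b=cv2.resize(im2[120:240,260:300+20],(300,600),interpolation=cv2.INTER_CUBIC)
cv2.imwrite("pics/w4.png",np.hstack([a,b[:, :200]]))
m=cam("wrist");P=s["ee_pos"];ax=R.from_rotvec(s["eef_rot"]).as_matrix()[:,2]
print("tip px",proj("wrist",P+ax*.1035,m),"mouth px",proj("wrist",[.5345,.1423,.15],m),(lambda x:(x-[60,200])*2.5)(proj("wrist",np.array([P+ax*.1035,[.5345,.1423,.15]]),m)))
```

```text
8.9 [ 1.440e-01  1.220e-01 -9.400e-02  1.355e+00 -1.000e-03  2.594e+00] ('shift cm (tool0)', array([ 0.08,  0.05, -0.04]), 'turn deg', array([ 0.04, -0.  , -0.38]))
tip px [[195.02156178 314.74753951]] mouth px [[182.1214074  315.12872219]] [[337.55390445 286.86884877]
 [305.30351851 287.82180547]]
```

View pics/w4.png

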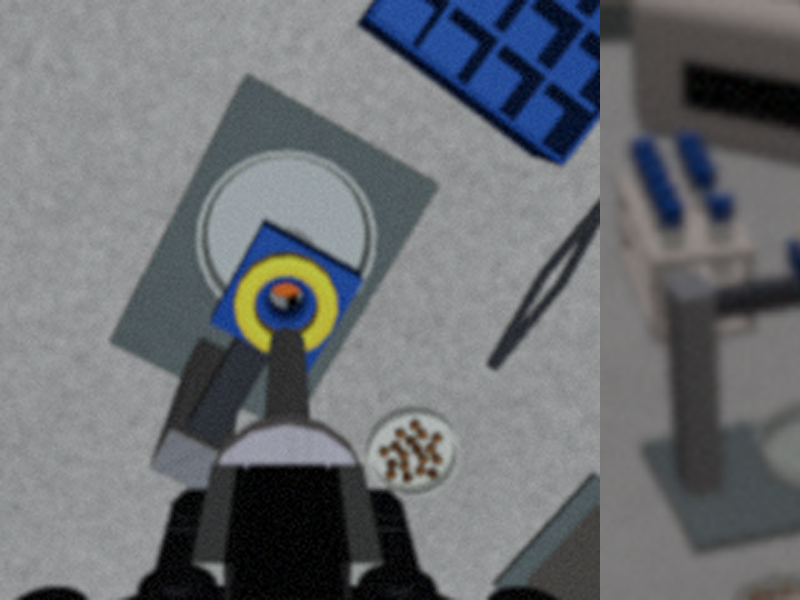

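The tip lines up with the hole: the ring centre is at crop (287,303) and the prediction was (288,305). I'll go down.

arm_command --moves '[[[0.08,0.05,1,0,0,0],[0,0,1.5,0,0,0],[0,0,1,0,0,0],[0,0,0.5,0,0,0],[0,0,0.3,0,0,0],[0,0,0.3,0,0,0],[0,0,0.3,0,0,0],[0,0,0,0,0,0]]]'

```text
t: 10.0
ee_pos: [0.535, 0.1428, 0.2403]
eef_rot: [2.955, 1.066, 0.001]
ft_force: [-0.5, -0.4, -1.3]
gripper_width: 0.204
grasp_force: 58.8
```

arm_command --moves '[[[0,0,0.4,0,0,0],[0,0,0.4,0,0,0],[0,0,0.4,0,0,0],[0,0,0.3,0,0,0],[0,0,0,0,0,0]]]'

```text
t: 10.62
ee_pos: [0.5348, 0.1427, 0.225]
eef_rot: [2.955, 1.066, -0.0]
ft_force: [-0.1, 0.1, -1.3]
gripper_width: 0.2
grasp_force: 58.9
```

arm_command --moves '[[[0,0,0.3,0,0,0],[0,0,0.3,0,0,0],[0,0,0.3,0,0,0],[0,0,0.3,0,0,0],[0,0,0,0,0,0]]]'

```text
t: 11.25
ee_pos: [0.5348, 0.1427, 0.213]
eef_rot: [2.955, 1.066, -0.0]
ft_force: [-0.3, 0.5, -0.6]
gripper_width: 0.201
grasp_force: 58.9
```

arm_command --moves '[[[0,0,0.2,0,0,0],[0,0,0.2,0,0,0],[0,0,0.2,0,0,0],[0,0,0.2,0,0,0],[0,0,0.2,0,0,0]]]'

```text
t: 11.88
ee_pos: [0.5357, 0.1431, 0.2063]
eef_rot: [2.955, 1.066, 0.005]
ft_force: [-3.3, -0.2, 12.0]
gripper_width: 0.203
grasp_force: 60.6
```

Plug contact, 12 N. I'll keep pushing in small steps.

arm_command --moves '[[[0,0,0.2,0,0,0],[0,0,0.2,0,0,0],[0,0,0.2,0,0,0],[0,0,0.2,0,0,0],[0,0,0.2,0,0,0]]]'

```text
t: 12.5
ee_pos: [0.5357, 0.1431, 0.1963]
eef_rot: [2.955, 1.066, 0.005]
ft_force: [-4.0, 0.2, 12.8]
gripper_width: 0.201
grasp_force: 60.5
```

arm_command --moves '[[[0,0,0.25,0,0,0],[0,0,0.25,0,0,0],[0,0,0.25,0,0,0],[0,0,0.25,0,0,0],[0,0,0.25,0,0,0],[0,0,0.25,0,0,0]]]'

```text
t: 13.25
ee_pos: [0.5357, 0.1431, 0.181]
eef_rot: [2.955, 1.066, 0.004]
ft_force: [-3.8, -0.1, 10.3]
gripper_width: 0.203
grasp_force: 60.5
```

arm_command --moves '[[[0,0,0.2,0,0,0],[0,0,0.2,0,0,0],[0,0,0.2,0,0,0],[0,0,0.2,0,0,0],[0,0,0,0,0,0]]]'

```text
t: 13.88
ee_pos: [0.5349, 0.1427, 0.1699]
eef_rot: [2.955, 1.066, 0.0]
ft_force: [-0.3, 0.4, -1.1]
gripper_width: 0.202
grasp_force: 58.8
```

The plug has dropped. Next I'll feel for the stop ring.

arm_command --moves '[[[0,0,0.15,0,0,0],[0,0,0.15,0,0,0],[0,0,0.15,0,0,0],[0,0,0.15,0,0,0],[0,0,0,0,0,0]]]'

```text
t: 14.5
ee_pos: [0.535, 0.1427, 0.1642]
eef_rot: [2.955, 1.066, 0.0]
ft_force: [0.4, 0.2, 0.1]
gripper_width: 0.203
grasp_force: 58.8
```

arm_command --moves '[[[0,0,0.1,0,0,0],[0,0,0.1,0,0,0],[0,0,0.1,0,0,0],[0,0,0,0,0,0]]]'

```text
t: 15.0
ee_pos: [0.535, 0.1428, 0.1613]
eef_rot: [2.955, 1.066, 0.0]
ft_force: [1.2, 0.4, -0.1]
gripper_width: 0.198
grasp_force: 58.8
```

arm_command --moves '[[[0,0,0.1,0,0,0],[0,0,0.1,0,0,0],[0,0,0,0,0,0]]]'

```text
t: 15.38
ee_pos: [0.535, 0.1427, 0.1593]
eef_rot: [2.955, 1.066, 0.0]
ft_force: [-0.9, 0.4, -0.7]
gripper_width: 0.204
grasp_force: 58.8
```

arm_command --moves '[[[0,0,0.1,0,0,0],[0,0,0.1,0,0,0],[0,0,0,0,0,0]]]'

```text
t: 15.75
ee_pos: [0.5352, 0.1428, 0.1577]
eef_rot: [2.955, 1.066, 0.001]
ft_force: [-1.7, -0.6, 2.1]
gripper_width: 0.204
grasp_force: 59.2
```

arm_command --moves '[[[0,0,0.1,0,0,0],[0,0,0.08,0,0,0],[0,0,0,0,0,0]]]'

```text
t: 16.12
ee_pos: [0.5353, 0.1428, 0.1577]
eef_rot: [2.955, 1.066, 0.002]
ft_force: [-4.8, -1.0, 11.5]
gripper_width: 0.205
grasp_force: 60.6
```

arm_command --moves '[[[0,0,-0.03,0,0,0],[0,0,0,0,0,0],[0,0,0,0,0,0],[0,0,0,0,0,0],[0,0,0,0,0,0]]]'

```text
t: 16.75
ee_pos: [0.5353, 0.1428, 0.1577]
eef_rot: [2.955, 1.066, 0.002]
ft_force: [-3.1, -0.7, 9.6]
gripper_width: 0.202
grasp_force: 60.4
```

arm_command --moves '[[[0,0,0,0,0,0],[0,0,0,0,0,0],[0,0,0,0,0,0],[0,0,0,0,0,0],[0,0,0,0,0,0],[0,0,0,0,0,0]]]'

```text
t: 17.5
ee_pos: [0.5353, 0.1428, 0.1577]
eef_rot: [2.955, 1.066, 0.002]
ft_force: [-5.0, -0.3, 10.0]
gripper_width: 0.207
grasp_force: 60.4
```

Held at about 10 N for more than 1 s. Now I'll draw the rod straight out.

arm_command --moves '[[[0,0,-0.5,0,0,0],[0,0,-1,0,0,0],[0,0,-1.5,0,0,0],[0,0,-2,0,0,0],[0,0,-2,0,0,0],[0,0,-2,0,0,0],[0,0,-2,0,0,0],[0,0,-1.5,0,0,0],[0,0,-0.8,0,0,0],[0,0,0,0,0,0]]]'

```text
t: 18.75
ee_pos: [0.5353, 0.1429, 0.2894]
eef_rot: [2.955, 1.066, 0.002]
ft_force: [-1.0, 0.4, -1.4]
gripper_width: 0.205
grasp_force: 58.9
```

Run:
```python
from h import *
s=get_state();print(s["t"],s["joints"].round(3),s["ee_pos"].round(4),s["ft_force"],s["gripper_width"])
print(delta([.4958,-.1567,.29],rot_down(np.radians(-95.4))))
im,d=imaging.get_image("side");cv2.imwrite("pics/s2.png",cv2.resize(im[140:240,250:360],(660,600),interpolation=cv2.INTER_CUBIC))
for n in("plug",):
  print([(q["centre"],q["score"]) for q in imaging.recognise("side",n)[:3]])
```

```text
18.75 [ 0.144  0.124 -0.091  1.354 -0.     2.594] [0.5353 0.1429 0.2894] [-0.98745391  0.44429229 -1.35546361] 0.2053660725413594
('shift cm (tool0)', array([-22.17,  20.54,  -0.06]), 'turn deg', array([ 3.000e-02, -9.000e-02,  4.507e+01]))
[([121.3, 308.2], 0.66), ([203.8, 361.1], 0.53)]
```

View pics/s2.png

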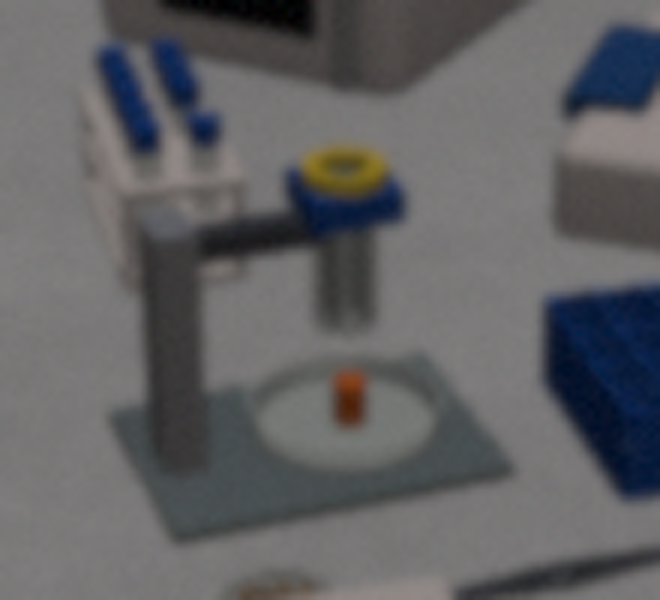

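The plug stands in the dish at crop (349,398) and the barrel is empty. I'll return to the holder.

arm_command --moves '[[[-1.5,1.4,0,0,0,0],[-2.8,2.6,0,0,0,0],[-3.6,3.35,0,0,0,0],[-3.6,3.35,0,0,0,0],[-3.6,3.35,0,0,0,0],[-3.4,3.1,0,0,0,0],[-2.4,2.2,0,0,0,0],[-1.27,1.19,0,0,0,0],[0,0,0,0,0,5],[0,0,0,0,0,8]]]'

```text
t: 20.1
ee_pos: [0.4949, -0.157, 0.2885]
eef_rot: [-3.058, -0.717, 0.0]
ft_force: [-0.0, 0.6, -1.2]
gripper_width: 0.204
grasp_force: 58.8
```

arm_command --moves '[[[0,0,0,0,0,10],[0,0,0,0,0,10],[0,0,0,0,0,8],[0,0,0,0,0,4],[0,0,0,0,0,0],[0,0,0,0,0,0]]]'

```text
t: 20.85
ee_pos: [0.4953, -0.1566, 0.2888]
eef_rot: [3.138, -0.144, 0.0]
ft_force: [-0.9, 0.2, -1.3]
gripper_width: 0.202
grasp_force: 58.8
```

Run:
```python
from h import *
s=get_state();print(s["t"],s["joints"].round(3),s["ee_pos"].round(4),s["ft_force"])
print(delta([.4958,-.1567,.29],rot_down(np.radians(-95.4))))
```

```text
20.85 [-0.431  0.063 -0.161  1.347  0.     2.803] [ 0.4953 -0.1566  0.2888] [-0.94345143  0.15359164 -1.32198015]
('shift cm (tool0)', array([ 0.05,  0.  , -0.12]), 'turn deg', array([-0.  , -0.01,  0.14]))
```

arm_command --moves '[[[0.05,0,2.5,0,0,0.1],[0,0,3,0,0,0],[0,0,2,0,0,0],[0,0,0.7,0,0,0],[0,0,0.5,0,0,0],[0,0,0.5,0,0,0],[0,0,0.5,0,0,0],[0,0,0,0,0,0]]]'

```text
t: 21.85
ee_pos: [0.4959, -0.1568, 0.1918]
eef_rot: [3.138, -0.149, 0.001]
ft_force: [0.5, -1.2, -1.0]
gripper_width: 0.204
grasp_force: 58.8
```

arm_command --moves '[[[0,0,1,0,0,0],[0,0,1.5,0,0,0],[0,0,1.5,0,0,0],[0,0,1.5,0,0,0],[0,0,1.2,0,0,0],[0,0,0.7,0,0,0],[0,0,0.3,0,0,0],[0,0,0.2,0,0,0],[0,0,0,0,0,0]]]'

```text
t: 22.98
ee_pos: [0.4963, -0.157, 0.1132]
eef_rot: [3.138, -0.149, 0.002]
ft_force: [-0.2, -0.0, -1.4]
gripper_width: 0.205
grasp_force: 58.8
```

arm_command --moves '[[[0,0,0.2,0,0,0],[0,0,0.2,0,0,0],[0,0,0.1,0,0,0],[0,0,0,0,0,0],[0,0,0,0,0,0]]]'

```text
t: 23.6
ee_pos: [0.4961, -0.1569, 0.108]
eef_rot: [3.138, -0.149, 0.001]
ft_force: [0.7, -0.7, -1.0]
gripper_width: 0.202
grasp_force: 58.8
```

arm_command --moves '[[[0,0,0.05,0,0,0],[0,0,0.05,0,0,0],[0,0,0,0,0,0]]]'

```text
t: 23.98
ee_pos: [0.4962, -0.157, 0.1073]
eef_rot: [3.138, -0.149, 0.001]
ft_force: [-1.0, 0.9, 1.0]
gripper_width: 0.203
grasp_force: 59.3
```

The collar is seated on the holder. I'll release and rise.

arm_command --moves '[[[0,0,0,0,0,0],[0,0,0,0,0,0],[0,0,0,0,0,0],[0,0,0,0,0,0],[0,0,0,0,0,0],[0,0,0,0,0,0],[0,0,0,0,0,0],[0,0,0,0,0,0]]]' --gripper 1

```text
t: 24.98
ee_pos: [0.4961, -0.1569, 0.1069]
eef_rot: [3.138, -0.149, 0.001]
ft_force: [0.0, -0.3, -1.1]
gripper_width: 1.0
grasp_force: 0.0
```

arm_command --moves '[[[0,0,-1.5,0,0,0],[0,0,-3,0,0,0],[0,0,-3,0,0,0],[0,0,-3,0,0,0],[0,0,-3,0,0,0],[0,0,-1.5,0,0,0],[0,0,0,0,0,0],[0,0,0,0,0,0]]]'

```text
t: 25.98
ee_pos: [0.4953, -0.1566, 0.2558]
eef_rot: [-3.138, 0.149, 0.002]
ft_force: [0.3, -0.2, -0.6]
gripper_width: 1.0
grasp_force: 0.0
```

```bash
python3 rodlook.py pics/w5.png
python3 - <<'E'
from h import *
a=cv2.imread("pics/w5.png");im,d=imaging.get_image("side")
cv2.imwrite("pics/f.png",np.hstack([cv2.resize(a,(480,300)),cv2.resize(im[140:340,220:410],(285,300))]))
E
```

```text
25.975 [ 0.49528109 -0.15657291  0.25578034] -95.43849382986862 [ 0.3204902  -0.19790987 -0.64001887]
griptop n 444 mean [ 0.49717171 -0.15802631] z 0.15158793281963032 rect mm ((496.12274169921875, -158.1316680908203), (16.809558868408203, 17.324167251586914), 84.40853118896484)
```

View pics/f.png

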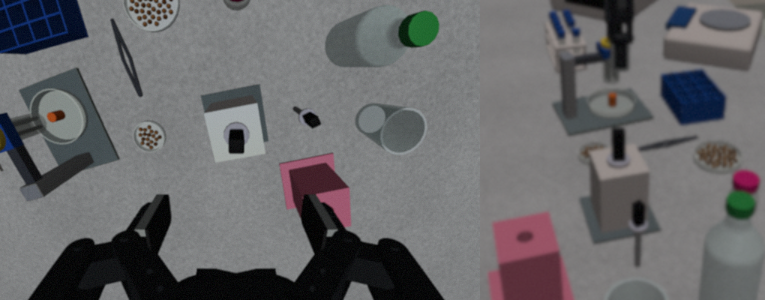

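The rod is back upright in the white holder at (236,140), grip top at 152 mm as before. The plug is in the dish at (56,116), and the bystanders are where they were. I'll hand the job in.

```bash
python3 -c "
from h import *
print(job_done())"
```

```text
the job is handed in; nothing more can be done
None
```

The plug was pushed into the catch dish, the rod was held on the stop ring at about 10 N for over a second and returned to its white holder, and the job was handed in at about 26 s.

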